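# Clamp a deep-well plate on the shaker

## Robot

A 6-joint arm with a two-finger parallel gripper is mounted at the origin on a cart in front of the work surface, level with it; the furniture and walls round the work are solid. World frame = base frame: x ahead of the robot, y to its left, z up, the work surface at z = 0. Lengths are in mm, angles in rad, forces in N, time in s.
With the tool pointing down it reaches from about 400 to 925 mm from the base axis. Payload 12.5 kg.
Tool frame: the origin (TCP) lies where the fingers leave the gripper's body, on its centre line; the fingertips stand 78 mm ahead of it and the grasp point (between the pads) lies 59 mm ahead of it (env.tip_extent is the distance from the TCP to the fingertips, in mm); z points along the fingers, y is the direction in which the jaws open and shut (so a half turn about z gives the same grasp; the last joint's range is limited). The gripper opens to 95 mm and grips with 3 to 60 N. Pads are 20 mm wide; open, the fingers measure 119 mm over their backs; the gripper's body (75 mm by 180 mm) begins 59 mm behind the grasp point.
Start: joints at [-1.431, 0.491, 1.559, -0, 1.092, -0.106], TCP at [152.104, -606.22, 292.261] pointing down, gripper open.
Joint ranges: [-3.1, 3.1], [-0.84, 2.19], [0.05, 2.79], [-1.13, 4.28], [0.06, 2.93], [-2.69, 2.69]. Speed limits (rad/s): [2.22, 2.22, 2.79, 3.14, 3.14, 3.14].

## Interface

Orientations are given as [roll, pitch, yaw] about the fixed x, y, z axes, in that order (R = Rz(yaw) Ry(pitch) Rx(roll)).
In Python, from cell import env gives the robot as it stands. The module is installed in compiled form; this text tells all that it offers.
- The arm moves only by the tool play_rows, never from a script. Its argument "targets" is a list of rows, each an object with "linear": the shift along the tool's x, y, z in mm, a list of three; "turn": the turn about the tool's z in rad. A call has 1 to 20 rows; each row is the pose to reach, as a shift and turn from the pose commanded when the call began, along the tool's axes at that moment; what a row does not reach only later rows make up. A row lasts 1/8 s, in which the tool goes at most 62.5 mm and 10.7 degrees, less where a joint would pass 70% of its speed; a pose out of reach is approached as far as the arm can. A call with a gripper value outside its range is refused whole. "hand" is the finger opening in mm, from 0 to 95.1, set as the call begins (left out, the last holds). The fingers move at their own pace and stop on an object; the grip force is fixed at half the most. Time passes only in rows, so rows that repeat a pose let the fingers close. It gives the time, the measured TCP pose, the force and the opening at its end, in the units of the state.
- env.state(): the state, without advancing time (a new reading comes with each control period).
- env.read_camera(name): name is "scene" or "top"; returns (picture, depth): 480x640x3 uint8, red, green, blue; 480x640 float32, mm along the optical axis (not along the pixel's ray), 0 where there is no reading.
- env.camera_params(name): a dict with "fx", "fy", "cx", "cy" (pixels), "k1" (the pictures are not rectified: a ray, as slopes to the right and down, at radius r is drawn at 1 + k1 r^2 times it, then the intrinsics apply), "R" (3x3) and "t" (3): a world point X has camera coordinates R X + t. Camera axes: x right, y down, z forward; pixel columns grow to the right and rows downward; lengths in mm; the calibration is good to about 2 mm. A picture is of the moment at which its call begins. camera_params takes no time and is no camera call.
- env.job_done(): hands the job in, once; it reports no verdict.
The state is a dict: "t": time; "joints": joint angles; "qvel": joint speeds; "tau": joint torques, N m; "eef_pos": TCP position; "tcp_rot": TCP orientation; "ft_force": force on the tool from outside, world axes, zero at the start; "moment": the same for the moment, N m; "opening": opening from 0.0 (shut) to 1.0 (fully open).
Only numpy, scipy, OpenCV 4.12 (cv2) and the standard library are available. Lean on these libraries where they do the work, as an engineer would, in place of code of your own. Each camera call takes 0.05 s, during which the arm holds its last target.

## Task

Get the deep-well plate ready for shaking by pushing with the fingers only: push the plate back in its nest until it is fully home against the end stop, swing the open clamp strap over with the back of a finger so that it lies on the plate, then push the cam lever over and all the way down so that it locks the strap. Do not lift the plate, and leave the things standing round the shaker where they are.

Things in the scene. Friction and masses are not known exactly. Their poses are not given: they have to be found in the camera images.
- shaker: Low white orbital shaker fixed to the bench; aluminium platform on it, top 56 mm above the bench. Origin on the bench below the centre of the fully seated plate; z up, x from its front panel (robot side) to its back, y to its left. In this frame the housing spans x -152..100 (front knob included), y -107..107 mm, the platform x -131..91, y -98..98 mm.
- nest_home (a point): Middle of the plate's nest, on the platform's top (56 mm above the bench, over the shaker's origin). Nest: two side rails 10 mm high (inner faces at y -44.8 and +44.8 mm, x -62..66 mm) and an end stop 16 mm high with its front face at x +64 mm, in the shaker's frame.
- plate: White 96-well deep-well plate with grey sealing mat, 127.8 (x) x 85.5 (y) x 44 (z) mm, about 0.25 kg, loose on the platform between the rails; origin at the centre of its underside, axes as the shaker's. Starts 12 to 28 mm short of the end stop; a push of 1 to 3 N on its front face slides it. Home, it meets the rigid stop, its origin over the shaker's origin.
- strap (a joint): Angle of the clamp strap, rad: 0 = level, clamped; about 0.10 = its pad just rests on the plate; 1.57 = upright; starts at 1.75 to 2.0 = leaning outward to the shaker's left (+y), away from the plate. It turns in the shaker's y-z plane. Friction (0.15 N m) holds it where it is left: push it all the way over and down onto the plate.
- strap_hinge (a point): The strap's hinge axis (parallel to the shaker's x): at x 0, y +58 mm in the shaker's frame, 110.5 mm above the bench, on a steel post 29 mm wide in x whose top is 117 mm above the bench.
- strap_end (a point): Middle of the free end of the steel strap, 122 mm from the hinge axis. The strap is a flat bar 5 mm thick and 28 mm wide (16 mm wide over the last 24 mm); down, it lies along -y over the middle of the plate with its top 113 mm above the bench.
- pressure_pad: Rubber-faced sprung pad, 36 x 38 mm, under the strap at 58 mm from its hinge; origin at the centre of its face (1 mm inside it). It yields 4 mm at 3 N/mm when the cam draws the strap down, and presses the plate with about 12 N.
- cam_lever (a joint): Angle of the cam lever, rad: 0 = fully down, lying over the strap and pointing to the shaker's +y; 1.57 = upright; starts at 1.6 to 1.95 = upright or leaning outward to the right (-y). Friction (0.25 N m) holds it where it is left; below about 0.7 its cam draws the strap down from 0.10 to 0 (5 to 8 N at the handle) until the lever meets its stop at 0.
- lever_pivot (a point): The lever's pivot axis (parallel to the shaker's x): at x 0, y -76 mm in the shaker's frame, 126.5 mm above the bench, in a steel clevis 29 mm wide in x whose top is 134 mm above the bench.
- lever_tip (a point): Tip of the lever's black handle, 72 mm from the pivot (and 3 mm above the pivot's level when down); the handle is a bar 16 mm wide (x) and 10 mm thick, 28 to 72 mm from the pivot, its upper face 8 mm above the pivot's level when down.
- timer: Bystander: black bench timer on its strut, 59 x 55 x 92 mm, standing left of the shaker; origin under its centre.
- cup: Bystander: specimen cup with lid, 59 mm across, 66 mm tall, standing left of the shaker; origin under its centre.
- label_reel: Bystander: white roll of labels, 64 mm across, 30 mm tall, lying left of the shaker; origin under its centre.
- slides: Bystander: off-white slide box, 60 x 83 x 28 mm, lying right of the shaker; origin under its centre.
- pen: Bystander: marker pen, 134 mm long (its y), 14 mm thick, lying right of the shaker; origin under its centre.
- tweezers: Bystander: forceps, 128 mm long (its y), 9 mm thick, lying right of the shaker; origin under its centre.

How it is judged:
By the outcome, as a careful person would: the job done as asked, in the order asked, and still so for the second after the job is handed in, with the robot touching nothing.
It also fails if it takes over 54 s, if anything falls off the work surface, if the arm or the gripper's body presses on something with over 40 N, if the wrist force passes 120 N, or if a joint passes its speed limit or range.

## Working session

There is one attempt and no reset: what is moved stays moved. The work goes in short steps, Python scripts to look and compute and a tool call to move; the robot and the scene stay as the last step left them, time stands still between calls to the robot, and variables do not carry over. Pictures are saved under pics/ and viewed, and the job is handed in when it is done.

Besides the shell and the picture viewer there is one more tool, called as name([rows], argument=value, ...), one row to a line, values as JSON. play_rows: Moves the arm, as the interface text tells. Its arguments: {"type":"object","properties":{"targets":{"type":"array","items":{"type":"object","properties":{"linear":{"type":"array","items":{"type":"number"}},"turn":{"type":"number"}}}},"hand":{"type":"number"}},"required":["targets"]}

```bash
mkdir -p pics; ls; cat > h.py <<'E'
from cell import env
import numpy as np, cv2
def grab(n,tag):
    p,d=env.read_camera(n); cv2.imwrite(f'pics/{tag}.png',p[:,:,::-1]); np.savez(f'{tag}.npz',p=p,d=d); return p,d
def cp(n):
    c=env.camera_params(n); return c,np.array([[c['fx'],0,c['cx']],[0,c['fy'],c['cy']],[0,0,1.]]),np.array([c['k1'],0,0,0,0.]),np.array(c['R']),np.array(c['t'])
def ray(n,u,v):
    c,K,D,R,t=cp(n); s=cv2.undistortPoints(np.array([[[u,v]]],float),K,D)[0,0]
    return -R.T@t, R.T@np.array([s[0],s[1],1])
def onz(n,u,v,z):
    o,d=ray(n,u,v); return o+d*(z-o[2])/d[2]
def dep(n,u,v,D):
    o,d=ray(n,u,v); return o+d*D
def proj(n,X):
    c,K,D,R,t=cp(n); return cv2.projectPoints(np.array(X,float).reshape(-1,1,3),cv2.Rodrigues(R)[0],t,K,D)[0][:,0]
E
python3 - <<'E'
from h import *
grab('scene','s0');grab('top','t0')
for n in('scene','top'):
    c,K,D,R,t=cp(n);print(n,-R.T@t,R.round(3).tolist(),K[0],c['k1'])
print(env.state())
E
```

```text
pics
scene [-260.81996504 -592.4288363   532.59611377] [[0.612, -0.791, 0.015], [-0.322, -0.267, -0.908], [0.722, 0.551, -0.418]] [555.52601199   0.         326.82289445] -0.010753925625274385
top [ 353.92609841  -24.45095602 1189.72568443] [[0.025, -1.0, 0.014], [-0.99, -0.027, -0.137], [0.137, -0.01, -0.99]] [551.77663566   0.         315.4523576 ] -0.07830027764462519
{'t': 0.1, 'joints': array([-1.43061131e+00,  4.91501561e-01,  1.55935029e+00,  3.18672782e-06,
        1.09168776e+00, -1.05583495e-01]), 'qvel': array([-0.00114475, -0.00156756, -0.00169102,  0.00190279,  0.00017957,
        0.00027016]), 'tau': array([ 1.26401665e-03, -6.13623905e+01, -2.58606094e+01,  6.93457690e-02,
        4.70293534e-02, -4.11162466e-05]), 'eef_pos': array([ 152.07945071, -606.09216752,  291.73188949]), 'tcp_rot': array([-3.14065126e+00, -1.02608937e-04,  2.45766992e-01]), 'ft_force': array([ 0.72564133,  0.34816763, -0.93703664]), 'moment': array([-0.00159136,  0.02456199,  0.01335528]), 'opening': 0.9977439994918974}
```

View pics/s0.png

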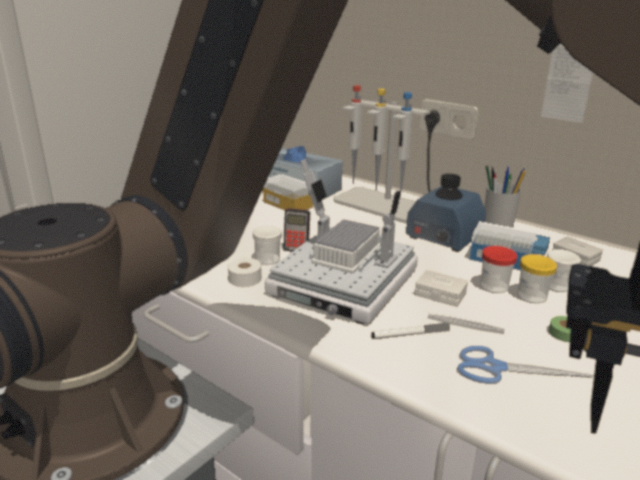

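View pics/t0.png

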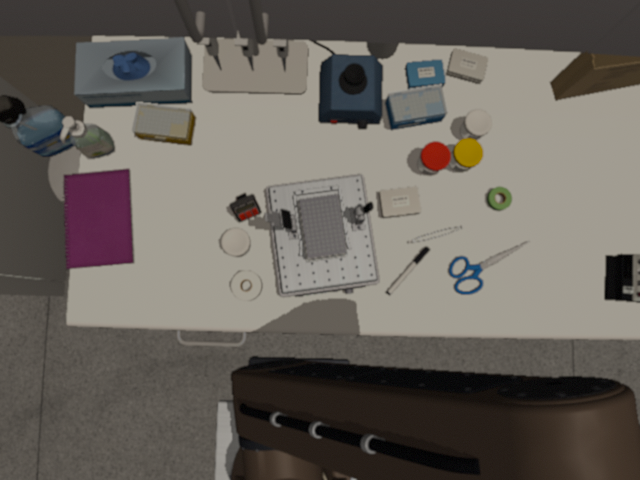

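The scene camera shows the shaker at about (340,270). In the top view its centre is near (322,235), with the strap at (287,220) and the lever at (365,211). I'll zoom in.

```bash
python3 - <<'E'
from h import *
p=np.load('t0.npz')['p'];cv2.imwrite('pics/t0z.png',cv2.resize(p[160:310,215:405,::-1],None,fx=4,fy=4,interpolation=cv2.INTER_CUBIC))
p=np.load('s0.npz')['p'];cv2.imwrite('pics/s0z.png',cv2.resize(p[150:330,220:430,::-1],None,fx=3.3,fy=3.3,interpolation=cv2.INTER_CUBIC))
E
```

```text
(no output)
```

View pics/t0z.png

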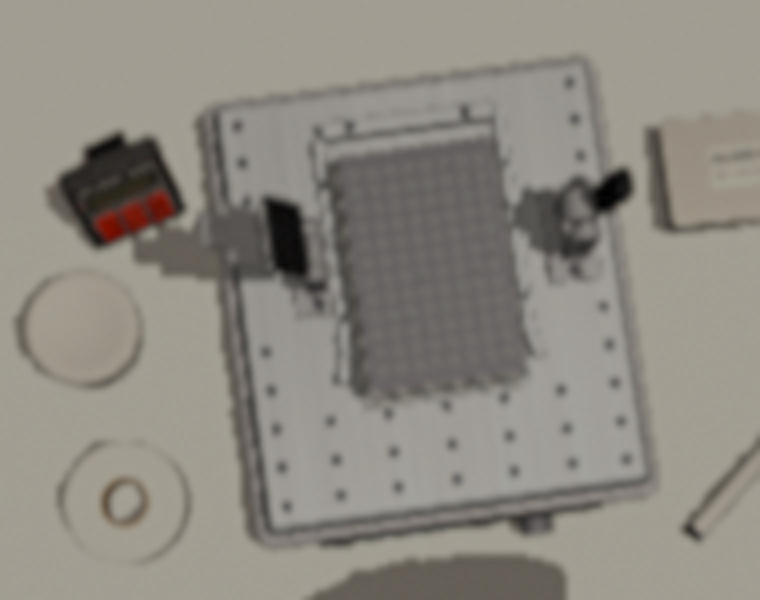

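View pics/s0z.png

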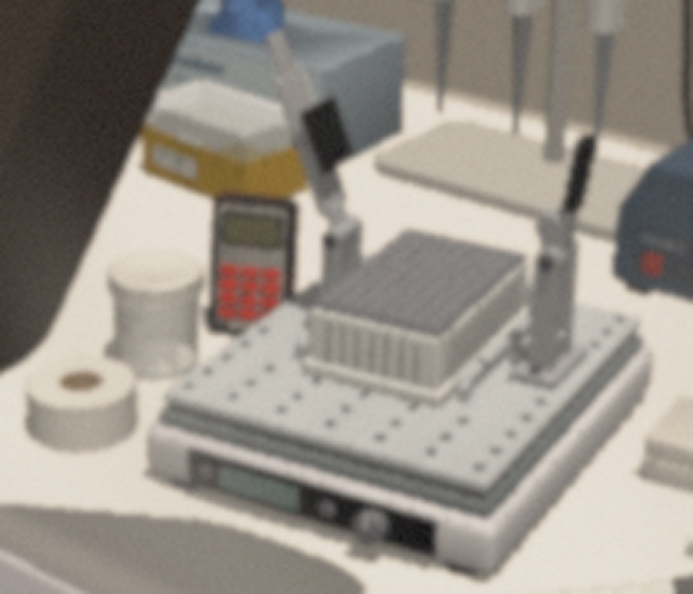

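```bash
cat > meas.py <<'E'
from h import *
import sys
def cloud(n,f):
    d=np.load(f)['d'];c,K,D,R,t=cp(n)
    v,u=np.mgrid[0:480,0:640]; s=cv2.undistortPoints(np.stack([u,v],-1).reshape(-1,1,2).astype(float),K,D)[:,0].reshape(480,640,2)
    P=np.concatenate([s*d[...,None],d[...,None]],-1); W=(P-t)@R; W[d==0]=np.nan; return W
E
python3 - <<'E'
from meas import *
W=cloud('top','t0.npz'); z=W[...,2]
print('bench',np.nanmedian(z[270:290,100:200]))
for u,v in [(300,275),(320,230),(340,280),(325,225),(287,220),(361,213),(368,209)]: print(u,v,W[v,u].round(1))
w=W[160:310,255:390]
for lo,hi in((48,64),(92,108)):
    m=((w[...,2]>lo)&(w[...,2]<hi)).astype(np.uint8)
    k,l,st,ce=cv2.connectedComponentsWithStats(m); i=1+st[1:,4].argmax()
    q=w[l==i][:,:2].astype(np.float32); r=cv2.minAreaRect(q); print(lo,len(q),r,cv2.boxPoints(r).round(1).tolist())
E
```

```text
bench 0.7598326047849759
300 275 [418.7  -7.   58.5]
320 230 [507.  -44.9  99.5]
340 280 [410.6 -89.2  57.3]
325 225 [517.4 -54.6  99.8]
287 220 [514.   18.5 171.9]
361 213 [ 534.6 -121.5  151.7]
368 209 [ 535.9 -130.8  189.7]
48 6116 ((508.43701171875, -50.163352966308594), (225.11874389648438, 198.755126953125), 9.225399017333984) [[381.3999938964844, 29.899999618530273], [413.29998779296875, -166.3000030517578], [635.5, -130.1999969482422], [603.5999755859375, 66.0]]
92 2458 ((516.9290161132812, -49.47401428222656), (124.2374496459961, 81.43740844726562), 9.881961822509766) [[448.70001220703125, -20.0], [462.70001220703125, -100.19999694824219], [585.0999755859375, -78.9000015258789], [571.0999755859375, 1.2999999523162842]]
```

```bash
cat >> h.py <<'E'
O=np.array([528.2,-47.0,0]);YAW=np.radians(9.3)
def S2W(x,y,z):
    c,s=np.cos(YAW),np.sin(YAW); return O+np.array([c*x-s*y,s*x+c*y,z])
def W2S(P):
    c,s=np.cos(YAW),np.sin(YAW); d=np.array(P)-O; return np.array([c*d[0]+s*d[1],-s*d[0]+c*d[1],d[2]])
def overlay(n,f,pts,out,box,sc):
    p=np.load(f)['p'][:,:,::-1]; x0,y0,x1,y1=box
    im=cv2.resize(p[y0:y1,x0:x1],None,fx=sc,fy=sc,interpolation=cv2.INTER_CUBIC)
    for X in pts:
        u=(proj(n,S2W(*X))[0]-[x0,y0]+.5)*sc-.5; cv2.circle(im,tuple(int(round(a)) for a in u),3,(0,0,255),-1)
    cv2.imwrite(out,im)
PTS=[(a,b,56) for a in(-131,91) for b in(-98,98)]+[(64,-40,72),(64,40,72),(-62,44.8,66),(-62,-44.8,66),(66,44.8,66),(66,-44.8,66),(0,58,110.5),(0,-76,126.5),(0,58,117),(0,-76,134)]
E
python3 - <<'E'
from meas import *
overlay('top','t0.npz',PTS,'pics/ot.png',(215,160,405,310),4)
overlay('scene','s0.npz',PTS,'pics/os.png',(220,150,430,330),3.3)
# strap and lever points
for n,f in(('top','t0.npz'),('scene','s0.npz')):
    W=cloud(n,f); c,s=np.cos(YAW),np.sin(YAW); d=W-O
    S=np.stack([c*d[...,0]+s*d[...,1],-s*d[...,0]+c*d[...,1],d[...,2]],-1)
    for nm,m in(('strap',(abs(S[...,0])<20)&(S[...,1]>50)&(S[...,1]<140)&(S[...,2]>122)&(S[...,2]<250)),('lever',(abs(S[...,0])<20)&(S[...,1]<-60)&(S[...,1]>-140)&(S[...,2]>136)&(S[...,2]<215))):
        q=S[m]; print(n,nm,len(q)); 
        if len(q): 
            a=np.arctan2(q[:,2]-110.5,58-q[:,1]) if nm=='strap' else np.arctan2(q[:,2]-126.5,q[:,1]+76)
            print(np.percentile(a,[5,25,50,75,95]).round(2),q.min(0).round(),q.max(0).round(),np.median(q,0).round(1))
E
```

```text
top strap 413
[1.64 1.73 1.85 1.93 1.94] [-18.  59. 124.] [ 18. 105. 229.] [ -0.7  78.6 185.1]
top lever 162
[1.14 1.46 1.68 1.72 1.78] [-13. -94. 136.] [ 10. -65. 203.] [ -1.3 -80.4 166.1]
scene strap 603
[1.65 1.75 1.91 1.94 1.97] [-20.  59. 122.] [ 14. 105. 224.] [ -8.3  72.1 172.5]
scene lever 263
[1.21 1.69 1.79 1.85 1.97] [-14. -93. 136.] [  5. -65. 197.] [ -9.2 -84.3 161.7]
```

View pics/ot.png

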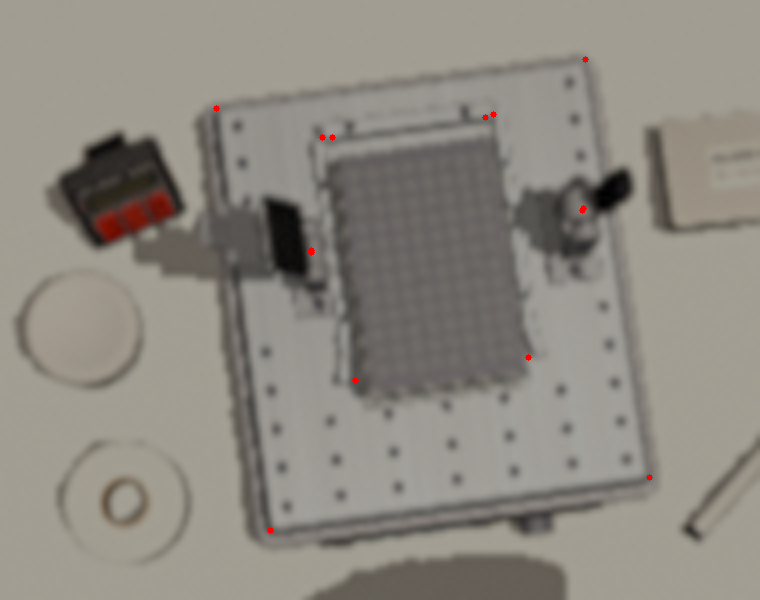

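View pics/os.png

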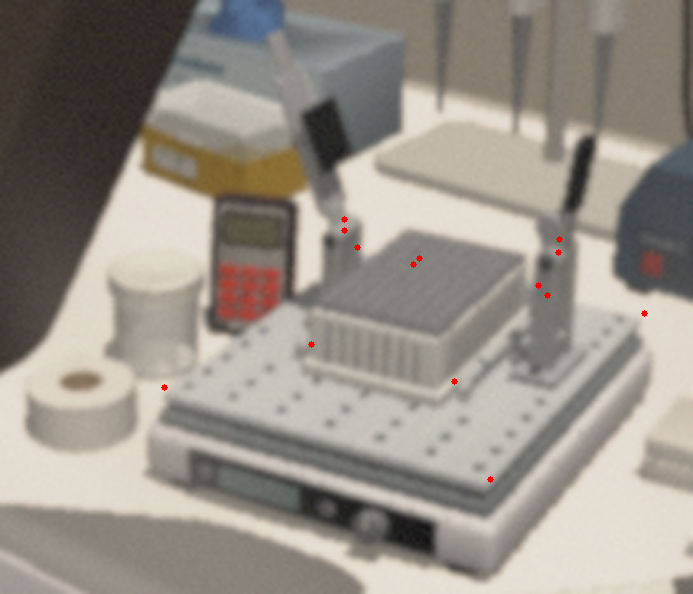

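```bash
cat >> h.py <<'E'
from scipy.spatial.transform import Rotation as Rn
def now():
    s=env.state(); R=Rn.from_euler('xyz',s['tcp_rot']).as_matrix(); return np.array(s['eef_pos']),R,s
def where():
    p,R,s=now(); tip=p+78*R[:,2]; print('t',round(s['t'],2),'tip in shaker',W2S(tip).round(1),'yaw err',round(float(s['tcp_rot'][2]-YAW),4),'F',np.round(s['ft_force'],1),'open',round(s['opening'],2))
def shift(*tips):
    p,R,s=now()
    for x in tips: print(x,'->',(R.T@(S2W(*x)-(p+78*R[:,2]))).round(1),'turn',round(float(s['tcp_rot'][2]-YAW),4))
E
python3 - <<'E'
from h import *
where(); print(env.tip_extent)
p,R,s=now()
for X in[(330,-400,214)]: print(W2S(X)); shift(tuple(W2S(X)))
shift((-110,0,214),(-110,0,100))
E
```

```text
t 0.1 tip in shaker [-461.5 -490.9  213.7] yaw err 0.0835 F [ 0.7  0.3 -0.9] open 1.0
77.60000000000001
[-252.64095184 -316.33019055  214.        ]
(np.float64(-252.64095184131574), np.float64(-316.3301905489168), np.float64(214.0)) -> [ 2.227e+02 -1.565e+02 -1.000e-01] turn 0.0835
(-110, 0, 214) -> [ 3.912e+02 -4.599e+02  2.000e-01] turn 0.0835
(-110, 0, 100) -> [ 391.2 -459.8  114.2] turn 0.0835
```

play_rows([
  {"linear": [56,-39,0],"turn": 0.02},
  {"linear": [111,-78,0],"turn": 0.04},
  {"linear": [167,-117,0],"turn": 0.06},
  {"linear": [223,-157,0],"turn": 0.083},
  {"linear": [252,-209,0],"turn": 0.083},
  {"linear": [280,-260,0],"turn": 0.083},
  {"linear": [308,-310,0],"turn": 0.083},
  {"linear": [335,-360,0],"turn": 0.083},
  {"linear": [363,-410,0],"turn": 0.083},
  {"linear": [391,-460,0],"turn": 0.083},
  {"linear": [391,-460,0],"turn": 0.083},
  {"linear": [391,-460,0],"turn": 0.083},
  {"linear": [391,-460,0],"turn": 0.083},
], hand=0)

```text
t: 1.72
eef_pos: [419.3, -66.0, 292.1]
tcp_rot: [3.141, 0.0, 0.161]
ft_force: [0.4, -0.2, 0.4]
opening: -0.0
```

```bash
python3 - <<'E'
from h import *
where();shift((-110,0,68),(-90,0,68),(-74,0,68))
E
```

```text
t 1.73 tip in shaker [-110.6   -1.1  214.1] yaw err -0.0013 F [ 0.4 -0.2  0.4] open -0.0
(-110, 0, 68) -> [  0.6  -1.1 146.1] turn -0.0013
(-90, 0, 68) -> [ 20.6  -1.1 146.1] turn -0.0013
(-74, 0, 68) -> [ 36.6  -1.2 146.1] turn -0.0013
```

play_rows([
  {"linear": [0,-1,50]},
  {"linear": [0,-1,100]},
  {"linear": [0,-1,135]},
  {"linear": [0,-1,146]},
  {"linear": [0,-1,146]},
  {"linear": [5,-1,146]},
  {"linear": [10,-1,146]},
  {"linear": [15,-1,146]},
  {"linear": [15,-1,146]},
])

```text
validation failed for argument at $.ta...
```

```bash
python3 - <<'E'
from h import *
where();grab('scene','s1')
p=np.load('s1.npz')['p'];cv2.imwrite('pics/s1z.png',cv2.resize(p[150:330,220:430,::-1],None,fx=3.3,fy=3.3,interpolation=cv2.INTER_CUBIC))
E
```

```text
t 1.73 tip in shaker [-110.6   -1.1  214.1] yaw err -0.0013 F [ 0.4 -0.2  0.4] open -0.0
```

View pics/s1z.png

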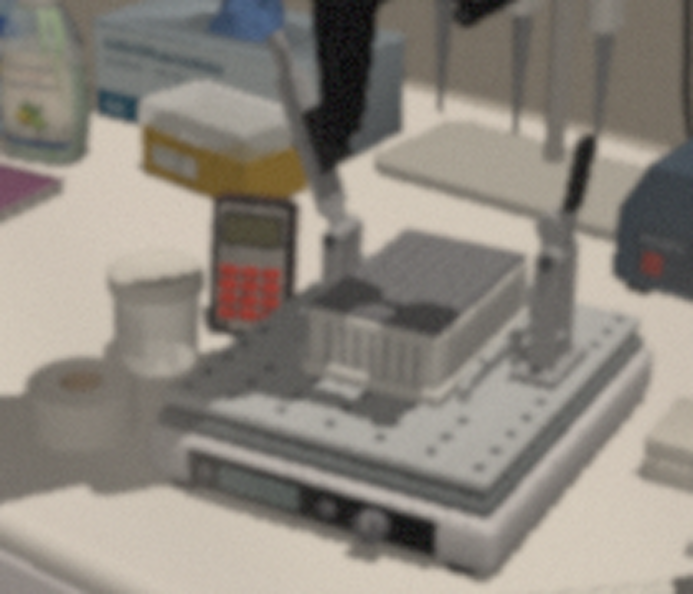

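The call was refused because rows need "turn", so nothing moved. The picture shows the closed fingers hanging over the front of the plate, at about (345,60) in the zoom. The strap and lever are unchanged.

play_rows([
  {"linear": [0,-1,50],"turn": 0},
  {"linear": [0,-1,100],"turn": 0},
  {"linear": [0,-1,135],"turn": 0},
  {"linear": [0,-1,146],"turn": 0},
  {"linear": [0,-1,146],"turn": 0},
  {"linear": [5,-1,146],"turn": 0},
  {"linear": [10,-1,146],"turn": 0},
  {"linear": [15,-1,146],"turn": 0},
  {"linear": [15,-1,146],"turn": 0},
])

```text
t: 2.9
eef_pos: [434.5, -61.4, 146.5]
tcp_rot: [3.141, -0.001, 0.163]
ft_force: [-0.4, -0.1, -0.4]
opening: 0.005
```

```bash
python3 - <<'E'
from h import *
where();grab('scene','s2')
p=np.load('s2.npz')['p'];cv2.imwrite('pics/s2z.png',cv2.resize(p[150:330,220:430,::-1],None,fx=3.3,fy=3.3,interpolation=cv2.INTER_CUBIC))
E
```

```text
t 2.9 tip in shaker [-94.7   0.9  68.5] yaw err 0.0009 F [-0.4 -0.1 -0.4] open 0.0
```

View pics/s2z.png

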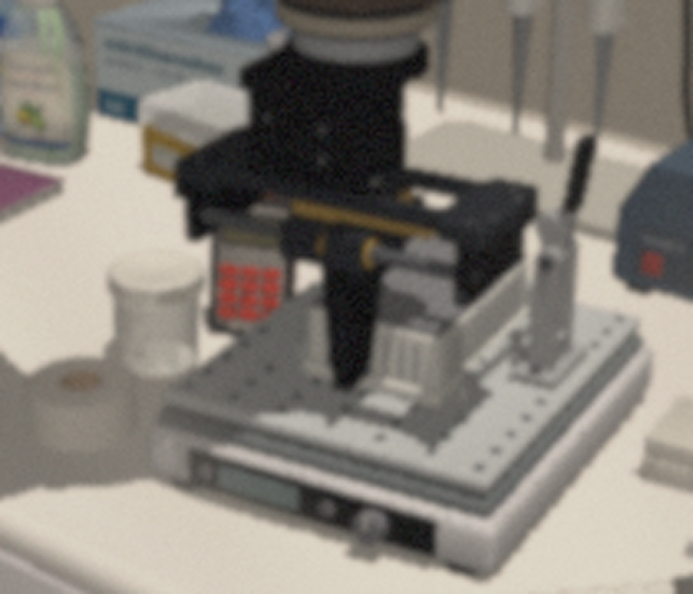

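The fingertips at (345,385) stand just in front of the plate and don't touch it yet. I'll push slowly.

play_rows([
  {"linear": [3,0,0],"turn": 0},
  {"linear": [6,0,0],"turn": 0},
  {"linear": [9,0,0],"turn": 0},
  {"linear": [12,0,0],"turn": 0},
  {"linear": [14,0,0],"turn": 0},
  {"linear": [16,0,0],"turn": 0},
])

```text
t: 3.7
eef_pos: [450.0, -58.8, 146.2]
tcp_rot: [3.142, 0.0, 0.163]
ft_force: [-0.9, -0.4, -0.6]
opening: 0.001
```

```bash
python3 - <<'E'
from h import *
where()
E
```

```text
t 3.7 tip in shaker [-79.1   1.   68.2] yaw err 0.0005 F [-0.9 -0.4 -0.6] open 0.0
```

play_rows([
  {"linear": [2,0,0],"turn": 0},
  {"linear": [4,0,0],"turn": 0},
  {"linear": [6,0,0],"turn": 0},
  {"linear": [6,0,0],"turn": 0},
])

```text
t: 4.2
eef_pos: [454.0, -58.0, 146.1]
tcp_rot: [-3.141, 0.005, 0.163]
ft_force: [-12.5, -7.2, 6.9]
opening: 0.004
```

```bash
python3 - <<'E'
from h import *
where();grab('scene','s3')
p=np.load('s3.npz')['p'];cv2.imwrite('pics/s3z.png',cv2.resize(p[210:310,270:400,::-1],None,fx=5,fy=5,interpolation=cv2.INTER_CUBIC))
E
```

```text
t 4.2 tip in shaker [-75.3   1.2  68.1] yaw err 0.0009 F [-12.5  -7.2   6.9] open 0.0
```

View pics/s3z.png

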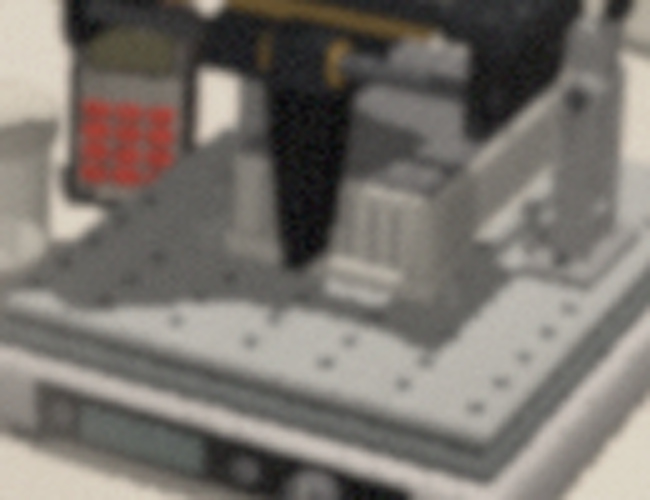

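play_rows([
  {"linear": [1,0,0],"turn": 0},
  {"linear": [1,0,0],"turn": 0},
  {"linear": [-8,0,0],"turn": 0},
  {"linear": [-30,0,0],"turn": 0},
  {"linear": [-30,0,-50],"turn": 0},
  {"linear": [-30,0,-110],"turn": 0},
  {"linear": [-30,0,-146],"turn": 0},
  {"linear": [-80,0,-180],"turn": 0},
  {"linear": [-120,0,-180],"turn": 0},
  {"linear": [-120,0,-180],"turn": 0},
])

```text
t: 5.5
eef_pos: [335.7, -77.3, 326.8]
tcp_rot: [3.14, -0.002, 0.161]
ft_force: [1.0, -0.0, -0.2]
opening: 0.005
```

```bash
python3 - <<'E'
from meas import *
where();grab('top','t4');grab('scene','s4')
W=cloud('top','t4.npz')
w=W[160:310,255:390]
m=((w[...,2]>92)&(w[...,2]<108)).astype(np.uint8)
k,l,st,ce=cv2.connectedComponentsWithStats(m); i=1+st[1:,4].argmax()
q=w[l==i][:,:2].astype(np.float32); r=cv2.minAreaRect(q); print(len(q),r); print([W2S([*b,0]).round(1)[:2].tolist() for b in cv2.boxPoints(r)])
overlay('top','t4.npz',PTS[4:10]+[(-64,-42.7,56),(-64,42.7,56)],'pics/t4z.png',(255,180,375,270),6)
overlay('scene','s4.npz',[(-64,-42.7,56),(-64,42.7,56)],'pics/s4z.png',(280,180,400,290),5)
E
```

```text
t 5.5 tip in shaker [-194.7    1.1  248.8] yaw err -0.0008 F [ 1.  -0.  -0.2] open 0.0
2443 ((528.7300415039062, -48.12229919433594), (124.39801788330078, 81.35016632080078), 8.975674629211426)
[[-61.6, 39.8], [-62.1, -41.5], [62.3, -42.2], [62.8, 39.1]]
```

View pics/t4z.png

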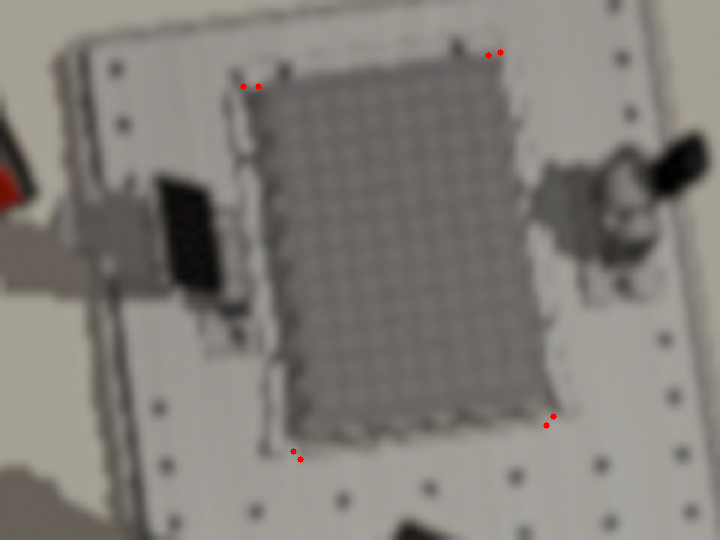

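View pics/s4z.png

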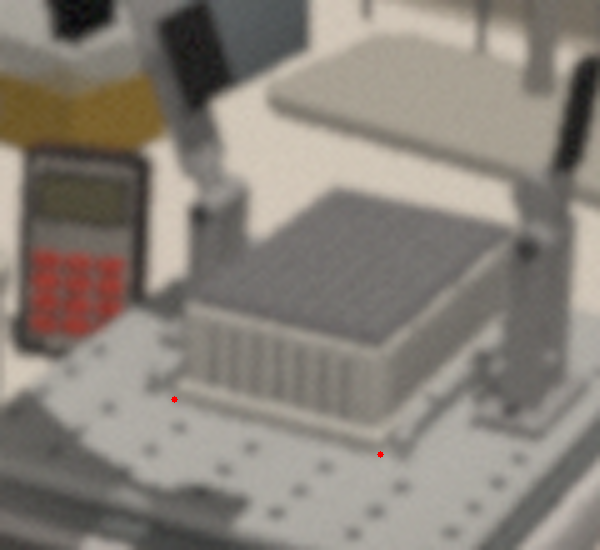

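The plate is home: its front skirt edge matches the predicted home line, and the top-view centre is +0.4 mm in x. It moved about 12 mm and stopped with 14 N. Strap next. I'll go to its outer side.

play_rows([
  {"linear": [49,-35,0],"turn": 0},
  {"linear": [98,-70,0],"turn": 0},
  {"linear": [147,-105,0],"turn": 0},
  {"linear": [195,-139,0],"turn": 0},
  {"linear": [195,-139,0],"turn": 0},
  {"linear": [195,-139,40],"turn": 0},
  {"linear": [195,-139,80],"turn": 0},
  {"linear": [195,-139,80],"turn": 0},
])

```text
t: 6.6
eef_pos: [506.6, 91.2, 244.0]
tcp_rot: [-3.141, 0.005, 0.163]
ft_force: [0.8, 0.9, 0.7]
opening: 0.005
```

```bash
python3 - <<'E'
from h import *
where();grab('scene','s5')
p=np.load('s5.npz')['p'];cv2.imwrite('pics/s5z.png',cv2.resize(p[100:280,230:440,::-1],None,fx=3.3,fy=3.3,interpolation=cv2.INTER_CUBIC))
E
```

```text
t 6.6 tip in shaker [  0.6 140.  166. ] yaw err 0.0004 F [0.8 0.9 0.7] open 0.01
```

View pics/s5z.png

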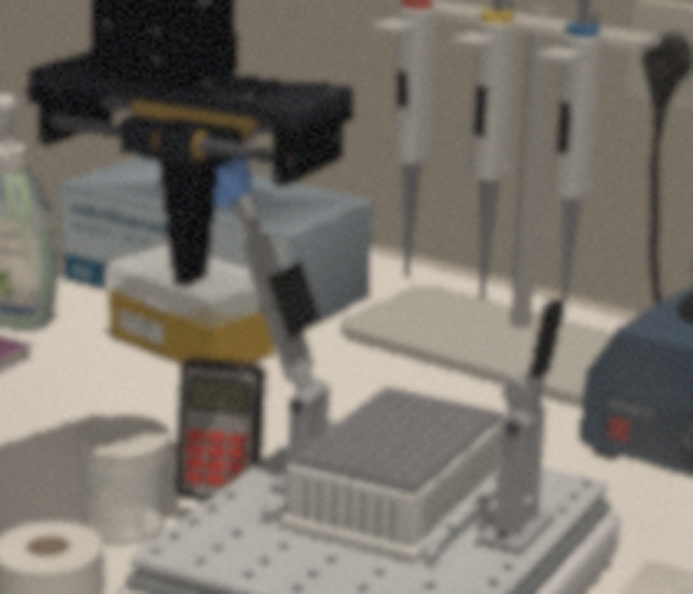

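The finger, tip at (190,275), is outside the strap, and the strap end at (245,200) is under the gripper body with a gap. I'll push it upright first.

play_rows([
  {"linear": [0,10,-5],"turn": 0},
  {"linear": [0,20,-6],"turn": 0},
  {"linear": [0,30,-6],"turn": 0},
  {"linear": [0,40,-6],"turn": 0},
  {"linear": [0,50,-6],"turn": 0},
  {"linear": [0,60,-6],"turn": 0},
  {"linear": [0,68,-6],"turn": 0},
  {"linear": [0,68,-6],"turn": 0},
])

```text
t: 7.65
eef_pos: [518.3, 23.7, 252.0]
tcp_rot: [3.141, 0.0, 0.162]
ft_force: [-0.2, 0.5, -0.3]
opening: 0.009
```

```bash
python3 - <<'E'
from h import *
where();grab('scene','s6')
p=np.load('s6.npz')['p'];cv2.imwrite('pics/s6z.png',cv2.resize(p[100:280,230:440,::-1],None,fx=3.3,fy=3.3,interpolation=cv2.INTER_CUBIC))
E
```

```text
t 7.65 tip in shaker [  1.6  71.3 174. ] yaw err -0.0003 F [-0.2  0.5 -0.3] open 0.01
```

View pics/s6z.png

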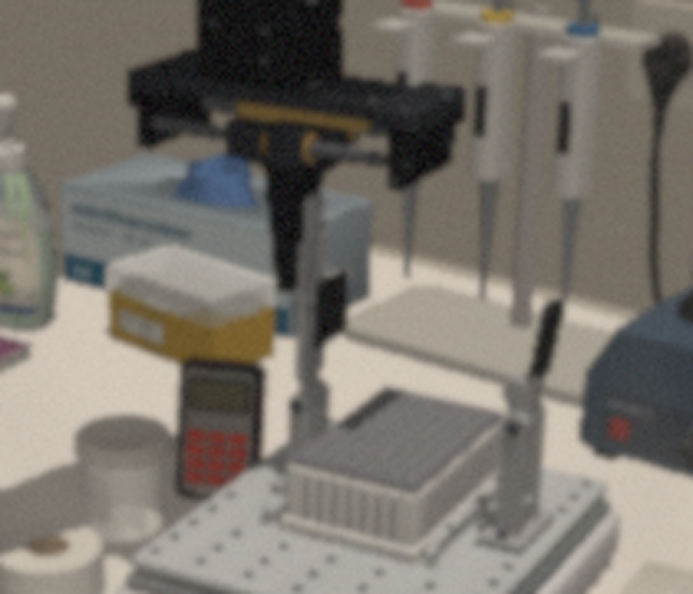

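The strap is upright against the finger at (310,250). Next I'll swing it over and down.

play_rows([
  {"linear": [0,10,4],"turn": 0},
  {"linear": [0,19,9],"turn": 0},
  {"linear": [0,27,16],"turn": 0},
  {"linear": [0,35,24],"turn": 0},
  {"linear": [0,41,33],"turn": 0},
  {"linear": [0,46,42],"turn": 0},
  {"linear": [0,48,48],"turn": 0},
  {"linear": [0,48,48],"turn": 0},
])

```text
t: 8.7
eef_pos: [525.8, -23.1, 203.5]
tcp_rot: [-3.141, 0.001, 0.163]
ft_force: [0.1, -0.3, -0.3]
opening: 0.007
```

```bash
python3 - <<'E'
from h import *
where();grab('scene','s7')
p=np.load('s7.npz')['p'];cv2.imwrite('pics/s7z.png',cv2.resize(p[130:290,260:430,::-1],None,fx=3.6,fy=3.6,interpolation=cv2.INTER_CUBIC))
E
```

```text
t 8.7 tip in shaker [  1.4  24.  125.5] yaw err 0.0003 F [ 0.1 -0.3 -0.3] open 0.01
```

View pics/s7z.png

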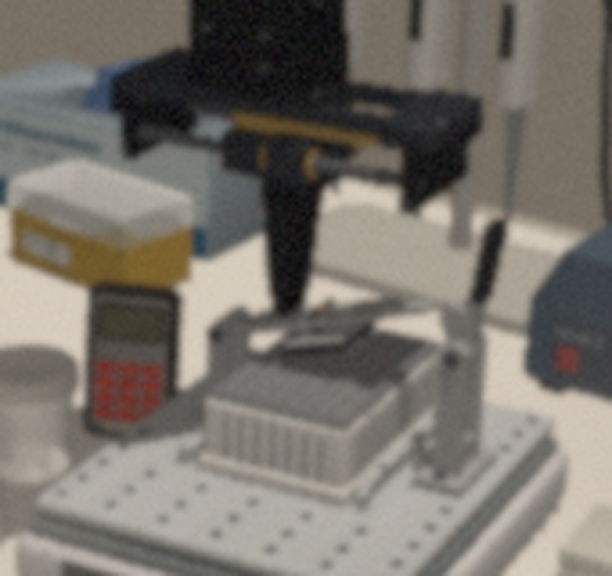

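The strap end at (430,300) is still slightly raised and the gripper body is clear of the lever. I'll press down further.

play_rows([
  {"linear": [0,1,3],"turn": 0},
  {"linear": [0,1,5],"turn": 0},
  {"linear": [0,1,7],"turn": 0},
  {"linear": [0,1,8],"turn": 0},
  {"linear": [0,1,8],"turn": 0},
])

```text
t: 9.38
eef_pos: [526.3, -24.0, 196.2]
tcp_rot: [3.142, -0.0, 0.163]
ft_force: [0.5, -0.2, 1.4]
opening: 0.01
```

```bash
python3 - <<'E'
from h import *
where()
E
```

```text
t 9.38 tip in shaker [  1.8  23.  118.2] yaw err 0.0004 F [ 0.5 -0.2  1.4] open 0.01
```

play_rows([
  {"linear": [0,0,1],"turn": 0},
  {"linear": [0,0,2],"turn": 0},
  {"linear": [0,0,2],"turn": 0},
])

```text
t: 9.75
eef_pos: [526.2, -24.1, 194.2]
tcp_rot: [3.141, -0.0, 0.163]
ft_force: [0.1, -1.2, 1.8]
opening: 0.002
```

```bash
python3 - <<'E'
from h import *
where();grab('scene','s8')
p=np.load('s8.npz')['p'];cv2.imwrite('pics/s8z.png',cv2.resize(p[200:270,300:410,::-1],None,fx=6,fy=6,interpolation=cv2.INTER_CUBIC))
E
```

```text
t 9.75 tip in shaker [  1.8  22.9 116.2] yaw err 0.0004 F [ 0.1 -1.2  1.8] open 0.0
```

View pics/s8z.png

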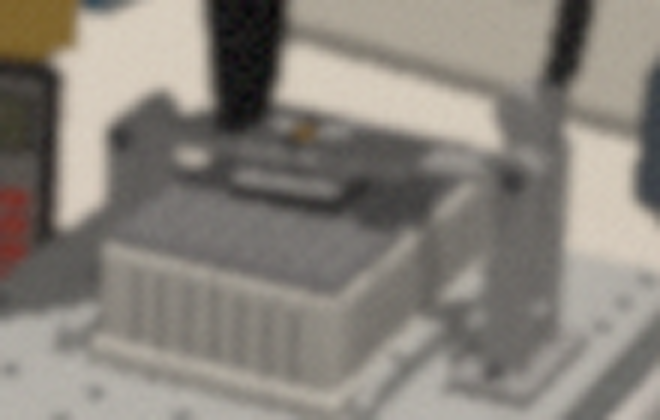

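play_rows([
  {"linear": [0,0,1],"turn": 0},
  {"linear": [0,0,2],"turn": 0},
  {"linear": [0,0,2],"turn": 0},
])

```text
t: 10.18
eef_pos: [526.3, -24.2, 192.6]
tcp_rot: [3.141, -0.0, 0.163]
ft_force: [-1.1, -2.2, 8.0]
opening: 0.004
```

```bash
python3 - <<'E'
from h import *
where()
E
```

```text
t 10.18 tip in shaker [  1.8  22.7 114.6] yaw err 0.0006 F [-1.1 -2.2  8. ] open 0.0
```

The pad rests on the plate, with 8 N of reaction. I'll go up and across to the outer side of the lever.

play_rows([
  {"linear": [0,0,-45],"turn": 0},
  {"linear": [0,0,-95],"turn": 0},
  {"linear": [0,0,-136],"turn": 0},
  {"linear": [-2,50,-136],"turn": 0},
  {"linear": [-2,100,-136],"turn": 0},
  {"linear": [-2,150,-136],"turn": 0},
  {"linear": [-2,160,-136],"turn": 0},
  {"linear": [-2,160,-100],"turn": 0},
  {"linear": [-2,160,-56],"turn": 0},
  {"linear": [-2,160,-56],"turn": 0},
])

```text
t: 11.42
eef_pos: [549.2, -181.0, 245.8]
tcp_rot: [-3.138, 0.005, 0.163]
ft_force: [1.1, -0.2, 0.8]
opening: 0.004
```

```bash
python3 - <<'E'
from meas import *
where();grab('scene','s9');grab('top','t9')
p=np.load('s9.npz')['p'];cv2.imwrite('pics/s9z.png',cv2.resize(p[130:290,290:460,::-1],None,fx=3.6,fy=3.6,interpolation=cv2.INTER_CUBIC))
for n,f in(('top','t9.npz'),('scene','s9.npz')):
    W=cloud(n,f); c,s=np.cos(YAW),np.sin(YAW); d=W-O
    S=np.stack([c*d[...,0]+s*d[...,1],-s*d[...,0]+c*d[...,1],d[...,2]],-1)
    for a,b in((-40,-25),(-25,-10),(-64,-50)):
        q=S[(abs(S[...,0])<8)&(S[...,1]>a)&(S[...,1]<b)&(S[...,2]>103)&(S[...,2]<140)]
        print(n,a,b,len(q),np.median(q,0).round(1) if len(q) else '')
E
```

```text
t 11.43 tip in shaker [  -1.4 -135.4  167.8] yaw err 0.0009 F [ 1.1 -0.2  0.8] open 0.0
top -40 -25 61 [ -0.4 -32.7 118.6]
top -25 -10 60 [ 1.000e-01 -1.790e+01  1.177e+02]
top -64 -50 41 [  2.1 -55.4 119.7]
scene -40 -25 27 [ -0.4 -33.  116.8]
scene -25 -10 32 [ -1.7 -18.4 115.9]
scene -64 -50 17 [ -3.4 -56.8 117.9]
```

View pics/s9z.png

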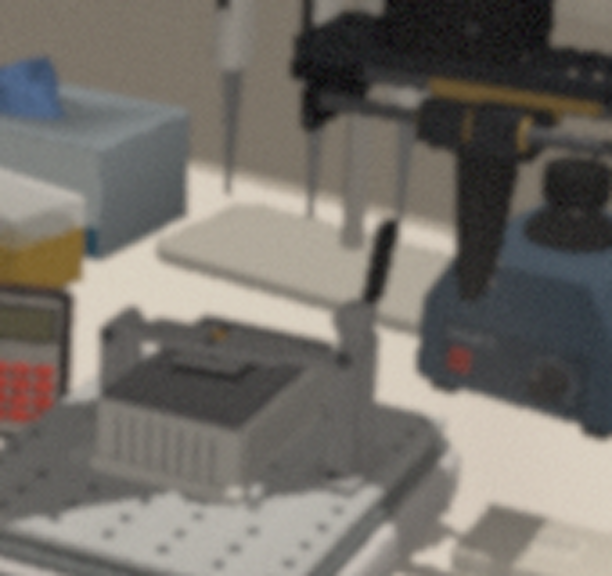

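The strap lies down: its top is about 117 mm at y -33, a slope of about 0.06 to 0.08 rad. The lever at (380,260) stands between the strap and the finger. I'll push it over.

play_rows([
  {"linear": [1,-12,0],"turn": 0},
  {"linear": [1,-24,0],"turn": 0},
  {"linear": [1,-35,0],"turn": 0},
  {"linear": [1,-45,0],"turn": 0},
  {"linear": [1,-54,0],"turn": 0},
  {"linear": [1,-63,0],"turn": 0},
  {"linear": [1,-63,0],"turn": 0},
])

```text
t: 12.4
eef_pos: [540.8, -119.2, 248.0]
tcp_rot: [-3.141, 0.001, 0.163]
ft_force: [0.4, -0.2, 0.8]
opening: 0.006
```

```bash
python3 - <<'E'
from meas import *
where();grab('scene','s10')
p=np.load('s10.npz')['p'];cv2.imwrite('pics/s10z.png',cv2.resize(p[130:290,290:460,::-1],None,fx=3.6,fy=3.6,interpolation=cv2.INTER_CUBIC))
E
```

```text
t 12.4 tip in shaker [  0.7 -73.3 170. ] yaw err 0.0009 F [ 0.4 -0.2  0.8] open 0.01
```

View pics/s10z.png

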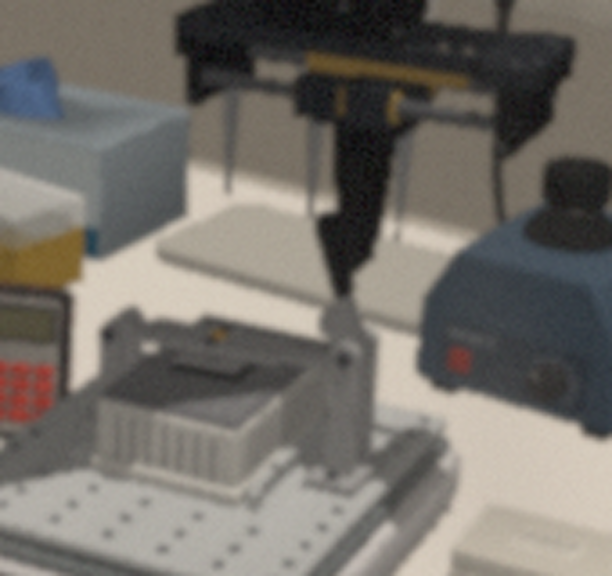

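The lever has passed upright and leans inward at (335,250). I'll continue over and down.

play_rows([
  {"linear": [0,-9,0],"turn": 0},
  {"linear": [0,-17,1],"turn": 0},
  {"linear": [0,-25,4],"turn": 0},
  {"linear": [0,-31,9],"turn": 0},
  {"linear": [0,-37,15],"turn": 0},
  {"linear": [0,-41,21],"turn": 0},
  {"linear": [0,-41,21],"turn": 0},
])

```text
t: 13.32
eef_pos: [534.1, -79.1, 226.7]
tcp_rot: [-3.141, 0.001, 0.163]
ft_force: [0.6, 0.9, 0.0]
opening: 0.004
```

```bash
python3 - <<'E'
from meas import *
where();grab('scene','s11')
p=np.load('s11.npz')['p'];cv2.imwrite('pics/s11z.png',cv2.resize(p[150:270,290:420,::-1],None,fx=4.6,fy=4.6,interpolation=cv2.INTER_CUBIC))
E
```

```text
t 13.32 tip in shaker [  0.5 -32.6 148.7] yaw err 0.0004 F [0.6 0.9 0. ] open 0.0
```

View pics/s11z.png

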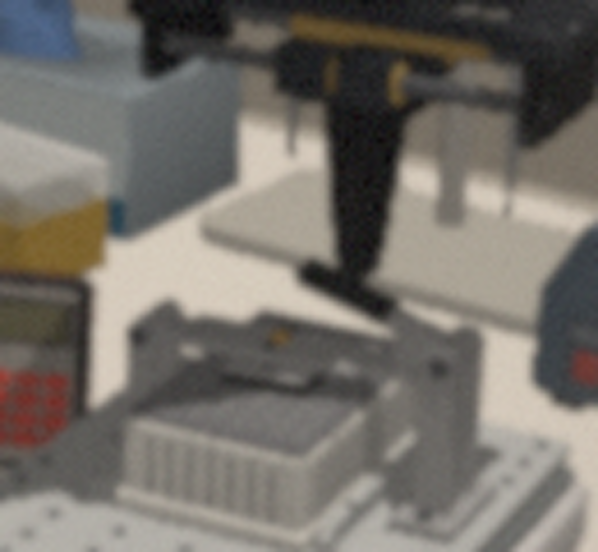

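play_rows([
  {"linear": [0,-4,1],"turn": 0},
  {"linear": [0,-7,3],"turn": 0},
  {"linear": [0,-9,5],"turn": 0},
  {"linear": [0,-9,7],"turn": 0},
  {"linear": [0,-9,9],"turn": 0},
  {"linear": [0,-9,11],"turn": 0},
  {"linear": [0,-9,11],"turn": 0},
])

```text
t: 14.25
eef_pos: [532.7, -69.7, 216.1]
tcp_rot: [-3.14, 0.0, 0.162]
ft_force: [1.0, 2.7, 3.8]
opening: 0.007
```

```bash
python3 - <<'E'
from meas import *
where();grab('scene','s12')
p=np.load('s12.npz')['p'];cv2.imwrite('pics/s12z.png',cv2.resize(p[150:270,290:420,::-1],None,fx=4.6,fy=4.6,interpolation=cv2.INTER_CUBIC))
E
```

```text
t 14.25 tip in shaker [  0.7 -23.  138.1] yaw err 0.0002 F [1.  2.7 3.8] open 0.01
```

View pics/s12z.png

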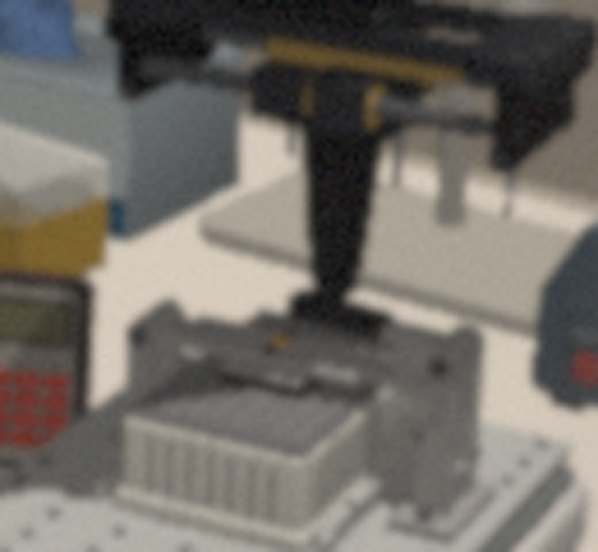

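The lever is at about 0.1 rad, with the handle under the fingertip at (335,310). I'll press it the rest of the way to its stop.

play_rows([
  {"linear": [0,0,1],"turn": 0},
  {"linear": [0,0,2],"turn": 0},
  {"linear": [0,0,3],"turn": 0},
  {"linear": [0,0,4],"turn": 0},
  {"linear": [0,0,4],"turn": 0},
])

```text
t: 14.92
eef_pos: [532.6, -69.8, 212.3]
tcp_rot: [-3.14, 0.0, 0.163]
ft_force: [0.3, 5.4, 7.5]
opening: 0.003
```

```bash
python3 - <<'E'
from meas import *
where()
E
```

```text
t 14.93 tip in shaker [  0.7 -23.1 134.3] yaw err 0.0002 F [0.3 5.4 7.5] open 0.0
```

play_rows([
  {"linear": [0,0,1],"turn": 0},
  {"linear": [0,0,2],"turn": 0},
  {"linear": [0,0,2],"turn": 0},
])

```text
t: 15.3
eef_pos: [532.7, -69.7, 211.5]
tcp_rot: [-3.141, -0.001, 0.163]
ft_force: [-3.3, 6.8, 21.8]
opening: 0.007
```

```bash
python3 - <<'E'
from meas import *
where()
E
```

```text
t 15.3 tip in shaker [  0.9 -23.  133.5] yaw err 0.0002 F [-3.3  6.8 21.8] open 0.01
```

The force jumped from 7.5 to 22 N at 133.5 mm, so the stop is met. I'll retreat and check.

play_rows([
  {"linear": [0,0,-10],"turn": 0},
  {"linear": [0,0,-55],"turn": 0},
  {"linear": [0,0,-105],"turn": 0},
  {"linear": [-45,0,-130],"turn": 0},
  {"linear": [-95,0,-140],"turn": 0},
  {"linear": [-145,0,-140],"turn": 0},
  {"linear": [-170,0,-140],"turn": 0},
  {"linear": [-170,0,-140],"turn": 0},
])

```text
t: 16.3
eef_pos: [364.0, -98.1, 350.4]
tcp_rot: [-3.142, 0.0, 0.161]
ft_force: [1.0, -0.0, 0.0]
opening: 0.007
```

```bash
python3 - <<'E'
from meas import *
where();grab('scene','s13');grab('top','t13')
p=np.load('s13.npz')['p'];cv2.imwrite('pics/s13z.png',cv2.resize(p[170:310,230:420,::-1],None,fx=4,fy=4,interpolation=cv2.INTER_CUBIC))
p=np.load('t13.npz')['p'];cv2.imwrite('pics/t13z.png',cv2.resize(p[160:310,215:405,::-1],None,fx=4,fy=4,interpolation=cv2.INTER_CUBIC))
for n,f in(('top','t13.npz'),('scene','s13.npz')):
    W=cloud(n,f); c,s=np.cos(YAW),np.sin(YAW); d=W-O
    S=np.stack([c*d[...,0]+s*d[...,1],-s*d[...,0]+c*d[...,1],d[...,2]],-1)
    for a,b in((-48,-34),(-34,-20),(-20,-6),(0,12),(12,24)):
        q=S[(abs(S[...,0])<7)&(S[...,1]>a)&(S[...,1]<b)&(S[...,2]>103)&(S[...,2]<160)]
        print(n,a,b,len(q),np.median(q,0).round(1) if len(q) else '')
    q=S[(abs(S[...,1])<42)&(S[...,2]>92)&(S[...,2]<108)]
    print('plate x',np.percentile(q[:,0],[1,99]).round(1),'z',np.median(q[:,2]))
E
```

```text
t 16.3 tip in shaker [-170.3  -23.9  272.4] yaw err -0.0009 F [ 1. -0.  0.] open 0.01
top -48 -34 58 [ -1.3 -40.9 133.8]
top -34 -20 57 [ -0.9 -26.5 134.8]
top -20 -6 58 [ -1.7 -12.5 134.2]
top 0 12 42 [  0.2   5.8 113.7]
top 12 24 43 [ -0.3  17.8 113.5]
plate x [-60.5  61.5] z 100.74004381401724
scene -48 -34 36 [ -1.3 -41.4 113.5]
scene -34 -20 36 [ -1.3 -26.1 112.6]
scene -20 -6 40 [ -1.6 -13.9 112.9]
scene 0 12 15 [ -1.    7.6 113.6]
scene 12 24 20 [  0.7  17.  112.1]
plate x [-66.3 504.7] z 99.17531291934895
```

View pics/s13z.png

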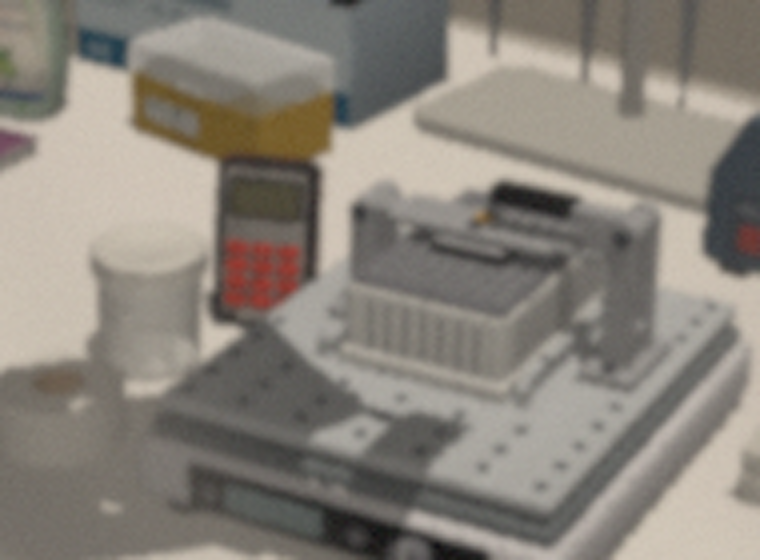

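View pics/t13z.png

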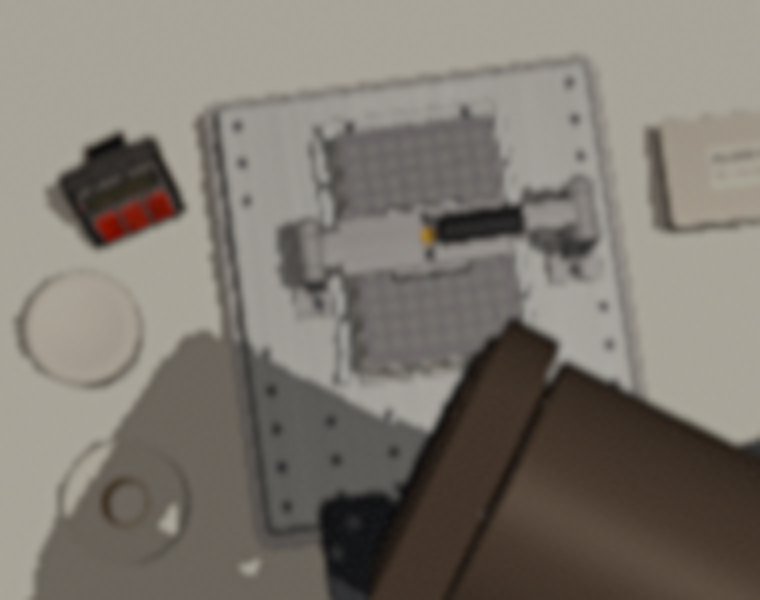

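The handle's upper face is flat at about 134 mm (134.5 expected down) and the strap's top is level at about 113.5 mm (113 expected). The plate is against the stop, and the neighbours in view are where they were. Handing in.

```bash
python3 -c "
from h import *
print(env.job_done()); where()"
```

```text
the job is handed in; nothing more can be done
None
the job is handed in; nothing more can be done
```

The job was done in the order asked and handed in at about 16 s. No verdict was reported.

- **Plate:** I pushed it about 12 mm, until it met the end stop at about 14 N. In the look straight after that push, its centre was within about 1 mm of home.
- **Strap:** I swung it over with the back of the closed fingers and pressed it onto the plate at about 8 N. In the last look it is level, with its top at about 113.5 mm (113 expected).
- **Lever:** I pushed it down until the force jumped from 7.5 to 22 N at its stop. Its upper face is flat at 134–135 mm (134.5 expected).

**Other checks:**
- The timer, cup, label reel and slides show no visible movement. I did not check the pen and tweezers in the last pictures.
- After the plate push, the plate measured 1.2 mm to the right of centre, within the measuring error. The scene camera's plate extent in the last look was contaminated by background and was not used.
- One early move call was refused for a missing field. It moved nothing.

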